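# Level the board platform and hold the level down

## Robot

A 7-joint arm with a two-finger parallel gripper is mounted at the origin on the work surface. World frame = base frame: x ahead of the robot, y to its left, z up, the work surface at z = 0. Lengths are in m, angles in rad, forces in N, time in s.
With the tool pointing down it reaches from about 0.425 to 0.875 m from the base axis. Payload 4.7 kg.
Tool frame: the origin (TCP) lies at the very end of the fingers, on their centre line; the grasp point (between the pads) lies 19 mm behind it (env.tcp_to_grasp is the distance from the TCP to the grasp point, in m); z points along the fingers, y is the line along which they close (so a half turn about z gives the same grasp; the last joint's range is limited). The gripper opens to 85 mm and grips with 20 to 120 N. Pads are 22 mm wide; open, the fingers measure 114 mm over their backs; the gripper's body (76 mm by 85 mm) begins 54 mm behind the grasp point. The pads swing forward as they close: fully open they stand 13 mm farther back than shut.
Start: joints at [-1.172, 0.321, -0.07, 1.45, 0.023, 1.371, -0.057], TCP at [0.244, 0.602, 0.205] pointing down, gripper open.
Joint ranges: [-2.86, 2.86], [-0.3, 2.09], [-1.38, 1.24], [0.06, 2.45], [-1.56, 4.7], [0.09, 2.05], [-2.69, 2.69]. Speed limits (rad/s): [2.57, 2.57, 3.14, 3.14, 3.14, 3.14, 3.14].

## Interface

Orientations are given as a unit quaternion [x, y, z, w].
In Python, from workcell import sensors, eyes, env gives the robot as it stands.
- The arm moves only by the tool send_rows, never from a script. Its argument "commands" is a list of rows, each an object of numbers: "hand": the opening in per cent of the stroke, from 0 (shut) to 100 (fully open); "tx", "ty", "tz": the shift along the tool's x, y, z each as a share of 200 mm, from -1 to 1; "roll": the turn about the tool's z as a share of 180 degrees, from -1 to 1. In form: [{"hand": .., "tx": .., "ty": .., "tz": .., "roll": ..}, ...]. A call has 1 to 20 rows; each row shifts and turns the commanded pose from where the row before left it, along the tool's axes as they then stand; what a row does not reach is not made up. A row lasts 1/10 s, in which the tool goes at most 50 mm and 8.59 degrees, less where a joint would pass 70% of its speed; a pose out of reach is approached as far as the arm can. A call with a number of a shift or a turn outside -1 to 1 is refused whole. A call with a gripper value outside its range is refused whole. The fingers move at their own pace and stop on an object; "newtons" is the grip in N (left out, the last holds). Time passes only in rows, so rows that do not move let the fingers close. It gives the time, the measured TCP pose, the force, the opening and the grip force at its end, in the units of the state.
- sensors.read_state(): the state, without advancing time (a new reading comes with each control period).
- eyes.camera(name): name is "side" or "top" or "wrist"; returns a dict with "pixels" (400x640x3 uint8, red, green, blue), "range_z" (400x640 float32, m along the optical axis (not along the pixel's ray), 0 where there is no reading), "camera_matrix" (3x3 intrinsics, pixels), "k1" (the pictures are not rectified: a ray, as slopes to the right and down, at radius r is drawn at 1 + k1 r^2 times it, then the intrinsics apply), "rvec" (rotation vector, rad) and "tvec" (3), from world to camera coordinates, as OpenCV has them. Camera axes: x right, y down, z forward; pixel columns grow to the right and rows downward; lengths in m; the calibration is good to about 2 mm. A picture is of the moment at which its call begins.
- env.close_job(): hands the job in; it is judged then, once.
The state is a dict: "time_s": time; "q": joint angles; "joint_velocities": joint speeds; "effort": joint torques, N m; "tool_pos": TCP position; "ee_rot": TCP orientation; "ft_force": force on the tool from outside, world axes, zero at the start; "moment": the same for the moment, N m; "finger_gap": finger opening in m; "grip_force": force on a finger pad.
Only numpy, scipy, OpenCV 4.12 (cv2) and the standard library are available. Lean on these libraries where they do the work, as an engineer would, in place of code of your own. Each camera call takes 0.05 s, during which the arm holds its last target. There are 200 camera calls.

## Task

Fold both flaps of the carton back outwards, past upright, take out the spirit level and lay it on the tilting platform, upright and lengthwise along it between the fixed feet and the levelling foot. With the level lying there, turn the levelling foot's knob until the bubble stands centred between the rings, then press the level firmly (about a kilogram's weight, no slamming) down on the platform: finish while still pressing, with the bubble centred. Leave everything else on the bench where it stands.

Things in the scene. Friction and masses are not known exactly. Their poses are not given: they have to be found in the camera images.
- carton: open cardboard carton, fixed to the bench, outside 200 mm (its x) by 134 (y) by 60 tall, walls and floor 4 mm; origin: centre of its underside. Two flaps 196 x 60 mm, 3 mm thick, hinged on the top edges of its long sides (y = +-67 mm, z = 60 mm), hinge lines along its x. The spirit level lies in it.
- flap_left (a joint): angle of the flap hinged at carton y = +67 mm: 0 = flat shut over the box, 1.57 = upright, 2.7 = folded right back outside (stop). Starts half raised (0.85 to 1.15), stays where it is left (light hinge friction, about 1 N at its edge). A gap of 54 to 85 mm is left between the flaps' edges.
- flap_right (a joint): the same for the flap hinged at carton y = -67 mm; also grows as it swings outward
- level: loose aluminium spirit level, 160 mm long (its x), 28 wide (y), 40 tall, 0.18 kg, black end caps; origin: centre of its underside. Lower 28 mm: solid bar; above it flat blocks at both ends (35 to 80 mm from the middle, top at 40 mm) and between them a vial along x. Starts flat and upright on the carton's 4 mm floor, roughly along the carton's x.
- vial (a point): centre of the top of the vial: 40 mm above the level's origin; axes as the level's
- bubble (a joint): position (m) of the white bubble along the level's x from the vial's centre, ends at +-0.018. It goes to the higher end, about 0.4 m per rad of slope, and settles in about 1 s. Two black rings at +-10 mm; the bubble is 14 mm long, so it lies between them when within 3 mm of the centre.
- plate: tilting aluminium platform plate 320 x 140 mm, 12 thick, top 56 mm above the bench. Origin on the hinge line over the two fixed feet, on the top face; x along its length towards the levelling foot, y across, z out of the top. It spans x = -20 to 300 mm, y = +-70 mm. It hinges about its y only and starts with the foot's end low by 0.018 to 0.038 rad.
- foot_grip (a point): axis of the levelling foot's black wing knob, 30 mm above the plate at plate x = 265 mm, y = 0; turns with the knob. 40 mm disc 11 mm high with an upright wing on it, 46 mm long (point x), 14 thick (point y), up to 44 mm above the plate. Clockwise from above raises that end of the plate, 0.02 rad per rad of turn; friction 0.12 N m, stays put, also under load; 0.9 to 1.9 rad needed.
- spool: bystander, leave it: grey solder-wire spool, flanged, 48 mm across, 40 mm tall, standing between carton and platform
- flux: bystander, leave it: white round bottle with black cap, 44 mm across, 110 mm tall, behind (far side)
- board: bystander, leave it: green circuit board with components, 86 x 124 mm, up to 18 mm tall, lying flat on the far side
- tray: bystander, leave it: black divided parts tray, 96 x 140 x 35 mm, on the far side
- driver: bystander, leave it: black-handled screwdriver, 160 mm, lying near the robot
- brush: bystander, leave it: wooden-handled brush, 150 mm, lying beyond the spool
Things that resemble listed ones, but are neither listed nor needed, are in the scene too. Leave any purple look-alike of the level alone.

How it is judged:
By the outcome, as a careful person would: the job done as asked, in the order asked, and still so for the second after the job is handed in, while the arm keeps its last pose, push and grip.
It also fails if it takes over 72 s, if anything falls off the work surface, if the arm or the gripper's body presses on something with over 40 N, if the wrist force passes 120 N, or if a joint passes its speed limit or range.

## Working session

There is one attempt and no reset: what is moved stays moved. The work goes in short steps, Python scripts to look and compute and a tool call to move; the robot and the scene stay as the last step left them, time stands still between calls to the robot, and variables do not carry over. Pictures are saved under pics/ and viewed, at most 12 in all, crops included, and the job is handed in when it is done.

Besides the shell and the picture viewer there is one more tool, called after "Call:" as name([rows], argument=value, ...), one row to a line, values as JSON. send_rows: Moves the arm, as the interface text tells. Its arguments: {"type":"object","properties":{"commands":{"type":"array","items":{"type":"object","properties":{"hand":{"type":"number"},"tx":{"type":"number"},"ty":{"type":"number"},"tz":{"type":"number"},"roll":{"type":"number"}}}},"newtons":{"type":"number"}},"required":["commands"]}

```bash
mkdir -p pics; ls; cat > h.py <<'E'
import numpy as np, cv2
from scipy.spatial.transform import Rotation as R
from workcell import sensors, eyes, env
def cam(n,save=None):
    c=eyes.camera(n)
    if save: cv2.imwrite('pics/'+save,c['pixels'][:,:,::-1])
    return c
def world(c):
    """world point for each pixel (400x640x3), NaN where no depth"""
    K=c['camera_matrix'];h,w=c['range_z'].shape
    u,v=np.meshgrid(np.arange(w),np.arange(h))
    s=rays(c,np.stack([u,v],-1).reshape(-1,2))
    z=c['range_z'].reshape(-1,1).astype(float).copy(); z[z==0]=np.nan
    P=np.c_[s*z,z]; M=R.from_rotvec(np.ravel(c['rvec'])).as_matrix()
    return ((P-np.ravel(c['tvec']))@M).reshape(h,w,3)
def rays(c,uv):
    return cv2.undistortPoints(np.asarray(uv,float).reshape(-1,1,2),np.array(c['camera_matrix'],float),np.array([c['k1'],0,0,0,0],float)).reshape(-1,2)
def onplane(c,uv,z):
    s=rays(c,uv);M=R.from_rotvec(np.ravel(c['rvec'])).as_matrix()
    d=np.c_[s,np.ones(len(s))]@M; o=-np.ravel(c['tvec'])@M
    return o+d*((z-o[2])/d[:,2])[:,None]
E
python3 - <<'E'
from h import *
s=sensors.read_state();print({k:np.round(v,3) for k,v in s.items()})
for n in('top','side'):
    c=cam(n,n+'0.png');M=R.from_rotvec(np.ravel(c['rvec'])).as_matrix();print(n,-np.ravel(c['tvec'])@M,c['k1'],M[2])
    np.save(n+'0.npy',world(c))
E
```

```text
pics
{'time_s': np.float64(0.0), 'q': array([-1.172,  0.322, -0.07 ,  1.452,  0.023,  1.371, -0.057]), 'joint_velocities': array([-0.003,  0.002,  0.   , -0.001, -0.001, -0.001, -0.002]), 'effort': array([-0.0000e+00, -4.9359e+01, -3.8200e-01, -3.1433e+01,  1.3000e-02,
        1.1000e-02, -0.0000e+00]), 'tool_pos': array([0.244, 0.602, 0.204]), 'ee_rot': array([ 0.191,  0.982, -0.001, -0.   ]), 'ft_force': array([ 0.345, -0.854,  1.105]), 'moment': array([0.031, 0.046, 0.047]), 'grip_force': np.float64(0.0), 'finger_gap': np.float64(0.085)}
top [ 0.47364247 -0.00683025  1.15426024] -0.05335341145622541 [ 0.07598688 -0.02157749 -0.99687532]
side [ 0.27555772 -0.68460233  0.6473434 ] -0.0165498694343635 [ 0.28376931  0.71677819 -0.63694898]
```

View pics/top0.png

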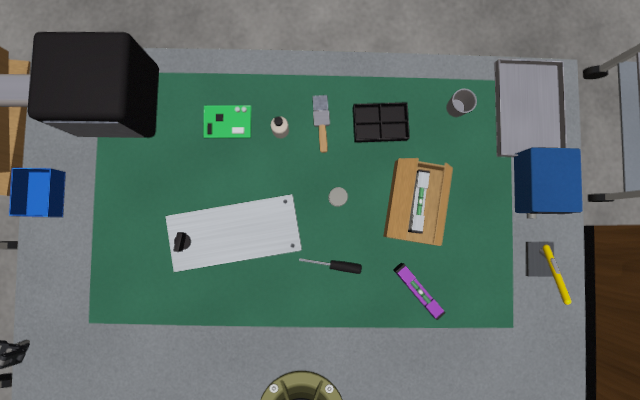

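View pics/side0.png

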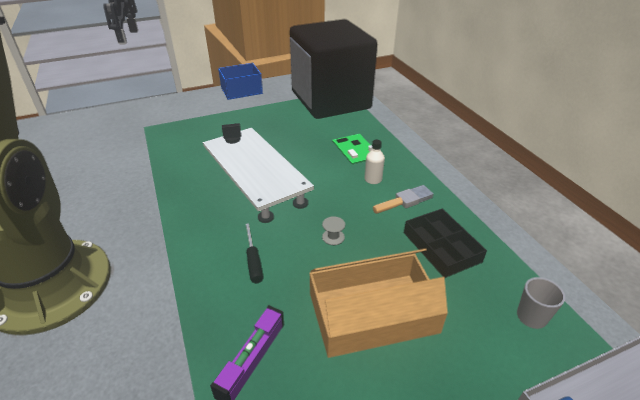

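Top view: the wanted level (silver bar, black ends, green vial) lies in the carton at (420,202). The only lookalike is the purple one on the mat at (419,291), which I leave alone. The plate is centred at (233,233), with its hinge end at right (screws (285,201), (292,246)) and the knob at (181,241). The spool is at (338,197). The side view shows both flaps half raised.

```bash
python3 - <<'E'
from h import *
im=cv2.imread('pics/top0.png');W=np.load('top0.npy')
cv2.imwrite('pics/crop.png',cv2.resize(im[145:260,370:470],None,fx=5,fy=5,interpolation=cv2.INTER_CUBIC))
hsv=cv2.cvtColor(im,cv2.COLOR_BGR2HSV)
def box(m,name,k=1):
    P=W[m];P=P[~np.isnan(P[:,0])]
    r=cv2.minAreaRect(P[:,:2].astype(np.float32));print(name,len(P),np.round(r[0],4),np.round(r[1],4),round(r[2],2),'corners',np.round(cv2.boxPoints(r),3).tolist(),'z',np.round(np.percentile(P[:,2],[2,50,98]),3))
    return P
roi=lambda x0,x1,y0,y1:(lambda m:(m.__setitem__((slice(y0,y1),slice(x0,x1)),True),m)[1])(np.zeros((400,640),bool))
H,S,V=[hsv[...,i] for i in range(3)]
br=(H>8)&(H<25)&(S>90)
c=box(roi(370,470,145,260)&br,'carton')
lev=roi(400,440,165,240)&~br&(S<60)
lev&=W[...,2]<.055
box(lev&(W[...,2]>.02),'level')
g=roi(400,440,165,240)&(H>40)&(H<80)&(S>60)&(W[...,2]>.025);print('green',np.nanmedian(W[g],0),g.sum(),np.argwhere(g).mean(0))
pl=roi(150,315,185,280)&(W[...,2]>.035)&(V>120)&(S<60)
P=box(pl,'plate');A=np.c_[P[:,:2],np.ones(len(P))];print('fit',np.linalg.lstsq(A,P[:,2],rcond=None)[0])
k=roi(160,205,220,260)&(W[...,2]>.05)&(V<70);box(k,'knob')
k2=k&(W[...,2]>np.nanpercentile(W[k][:,2],98)-.008);box(k2,'wing')
box(roi(325,352,180,212)&(W[...,2]>.03),'spool');box(roi(265,295,110,140)&(W[...,2]>.03),'flux')
# carton walls
ci=W[190:215:12,380:460];print(np.round(ci[0],3)[::3].tolist())
E
```

```text
carton 3830 [ 0.5452 -0.2958] [0.1579 0.2076] 81.33 corners [[0.4309999942779541, -0.3580000102519989], [0.6359999775886536, -0.38999998569488525], [0.6600000262260437, -0.2329999953508377], [0.45500001311302185, -0.20200000703334808]] z [0.   0.07 0.11]
level 680 [ 0.5447 -0.2927] [0.0297 0.1588] 83.12 corners [[0.46399998664855957, -0.2980000078678131], [0.621999979019165, -0.31700000166893005], [0.625, -0.2879999876022339], [0.46799999475479126, -0.2680000066757202]] z [0.022 0.041 0.047]
green [ 0.54198272 -0.29194494  0.04217818] 97 [200.97938144 419.78350515]
plate 7059 [0.4578 0.176 ] [0.1408 0.3214] 10.85 corners [[0.3580000102519989, 0.32100000977516174], [0.4189999997615814, 0.004999999888241291], [0.5569999814033508, 0.03099999949336052], [0.4970000088214874, 0.34700000286102295]] z [0.046 0.052 0.058]
fit [ 0.00420404 -0.02324783  0.05420321]
knob 227 [0.4354 0.2958] [0.0403 0.0329] 20.09 corners [[0.41100001335144043, 0.30399999022483826], [0.421999990940094, 0.27300000190734863], [0.46000000834465027, 0.28700000047683716], [0.4490000009536743, 0.3179999887943268]] z [0.
[... 711 characters left out ...]
9709129333, 0.09200000017881393]] z [0.037 0.075 0.111]
[[0.574, -0.197, 0.001], [0.574, -0.205, 0.003], [0.575, -0.213, -0.001], [0.574, -0.22, 0.007], [0.572, -0.223, 0.033], [0.57, -0.225, 0.061], [0.569, -0.23, 0.072], [0.568, -0.236, 0.079], [0.568, -0.241, 0.089], [0.567, -0.246, 0.098], [0.567, -0.253, 0.102], [0.567, -0.259, 0.106], [0.573, -0.285, 0.029], [0.573, -0.29, 0.04], [0.573, -0.297, 0.042], [0.574, -0.308, 0.032], [0.576, -0.323, 0.004], [0.576, -0.332, 0.003], [0.577, -0.34, 0.002], [0.577, -0.349, -0.002], [0.577, -0.355, 0.005], [0.568, -0.332, 0.106], [0.57, -0.345, 0.086], [0.571, -0.358, 0.069], [0.578, -0.389, -0.0], [0.578, -0.398, -0.003], [0.578, -0.405, -0.002]]
```

View pics/crop.png

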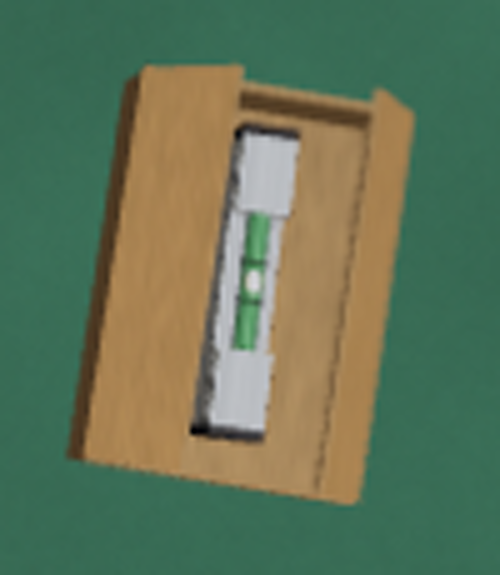

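The crop confirms the silver level with its green vial and white bubble lying in the carton between the flaps. Now I turn the closed gripper and carry it over the gap between the flaps.

Call:
send_rows([
  {"hand": 0,"roll": 0.0473},
  {"hand": 0,"roll": 0.0473},
  {"hand": 0,"roll": 0.0473},
  {"hand": 0,"roll": 0.0473},
  {"hand": 0,"roll": 0.0473},
  {"hand": 0,"roll": 0.0473},
  {"hand": 0,"roll": 0.0473},
  {"hand": 0,"roll": 0.0473},
  {"hand": 0,"roll": 0.0473},
  {"hand": 0,"tx": -0.162,"ty": 0.187},
  {"hand": 0,"tx": -0.162,"ty": 0.187},
  {"hand": 0,"tx": -0.162,"ty": 0.187},
  {"hand": 0,"tx": -0.162,"ty": 0.187},
  {"hand": 0,"tx": -0.162,"ty": 0.187},
  {"hand": 0,"tx": -0.162,"ty": 0.187},
  {"hand": 0,"tx": -0.162,"ty": 0.187},
  {"hand": 0,"tx": -0.162,"ty": 0.187},
])

```text
schema error: expected keys hand, tx, ty, tz, roll
```

Call:
send_rows([
  {"hand": 0,"tx": -0.241,"ty": 0.056},
  {"hand": 0,"tx": -0.241,"ty": 0.056},
  {"hand": 0,"tx": -0.241,"ty": 0.056},
  {"hand": 0,"tx": -0.241,"ty": 0.056},
  {"hand": 0,"tx": -0.241,"ty": 0.056},
  {"hand": 0,"tx": -0.241,"ty": 0.056},
  {"hand": 0,"tx": -0.241,"ty": 0.056},
  {"hand": 0,"tx": -0.241,"ty": 0.056},
  {"hand": 0,"tx": -0.241,"ty": 0.056},
  {"hand": 0,"tx": -0.241,"ty": 0.056},
  {"hand": 0,"tx": -0.241,"ty": 0.056},
  {"hand": 0,"tx": -0.241,"ty": 0.056},
  {"hand": 0},
  {"hand": 0},
])

```text
schema error: expected keys hand, tx, ty, tz, roll
```

All keys are required in every row.

Call:
send_rows([
  {"hand": 0,"tx": 0,"ty": 0,"tz": 0,"roll": 0.0473},
  {"hand": 0,"tx": 0,"ty": 0,"tz": 0,"roll": 0.0473},
  {"hand": 0,"tx": 0,"ty": 0,"tz": 0,"roll": 0.0473},
  {"hand": 0,"tx": 0,"ty": 0,"tz": 0,"roll": 0.0473},
  {"hand": 0,"tx": 0,"ty": 0,"tz": 0,"roll": 0.0473},
  {"hand": 0,"tx": 0,"ty": 0,"tz": 0,"roll": 0.0473},
  {"hand": 0,"tx": 0,"ty": 0,"tz": 0,"roll": 0.0473},
  {"hand": 0,"tx": 0,"ty": 0,"tz": 0,"roll": 0.0473},
  {"hand": 0,"tx": 0,"ty": 0,"tz": 0,"roll": 0.0473},
  {"hand": 0,"tx": -0.162,"ty": 0.187,"tz": 0,"roll": 0},
  {"hand": 0,"tx": -0.162,"ty": 0.187,"tz": 0,"roll": 0},
  {"hand": 0,"tx": -0.162,"ty": 0.187,"tz": 0,"roll": 0},
  {"hand": 0,"tx": -0.162,"ty": 0.187,"tz": 0,"roll": 0},
  {"hand": 0,"tx": -0.162,"ty": 0.187,"tz": 0,"roll": 0},
  {"hand": 0,"tx": -0.162,"ty": 0.187,"tz": 0,"roll": 0},
  {"hand": 0,"tx": -0.162,"ty": 0.187,"tz": 0,"roll": 0},
  {"hand": 0,"tx": -0.162,"ty": 0.187,"tz": 0,"roll": 0},
])

```text
time_s: 1.8
tool_pos: [0.5015, 0.2993, 0.2044]
ee_rot: [0.758, 0.652, -0.0, -0.0]
ft_force: [0.2, 0.2, 0.3]
finger_gap: 0.0
grip_force: 0.0
```

Call:
send_rows([
  {"hand": 0,"tx": -0.241,"ty": 0.056,"tz": 0,"roll": 0},
  {"hand": 0,"tx": -0.241,"ty": 0.056,"tz": 0,"roll": 0},
  {"hand": 0,"tx": -0.241,"ty": 0.056,"tz": 0,"roll": 0},
  {"hand": 0,"tx": -0.241,"ty": 0.056,"tz": 0,"roll": 0},
  {"hand": 0,"tx": -0.241,"ty": 0.056,"tz": 0,"roll": 0},
  {"hand": 0,"tx": -0.241,"ty": 0.056,"tz": 0,"roll": 0},
  {"hand": 0,"tx": -0.241,"ty": 0.056,"tz": 0,"roll": 0},
  {"hand": 0,"tx": -0.241,"ty": 0.056,"tz": 0,"roll": 0},
  {"hand": 0,"tx": -0.241,"ty": 0.056,"tz": 0,"roll": 0},
  {"hand": 0,"tx": -0.241,"ty": 0.056,"tz": 0,"roll": 0},
  {"hand": 0,"tx": -0.241,"ty": 0.056,"tz": 0,"roll": 0},
  {"hand": 0,"tx": -0.241,"ty": 0.056,"tz": 0,"roll": 0},
  {"hand": 0,"tx": 0,"ty": 0,"tz": 0,"roll": 0},
  {"hand": 0,"tx": 0,"ty": 0,"tz": 0,"roll": 0},
])

```text
time_s: 3.2
tool_pos: [0.5453, -0.2924, 0.2038]
ee_rot: [0.76, 0.65, -0.001, -0.001]
ft_force: [0.4, 0.3, 0.9]
finger_gap: -0.0003
grip_force: 0.0
```

Call:
send_rows([
  {"hand": 0,"tx": 0,"ty": 0,"tz": 0.155,"roll": 0},
  {"hand": 0,"tx": 0,"ty": 0,"tz": 0.155,"roll": 0},
  {"hand": 0,"tx": 0,"ty": 0,"tz": 0.155,"roll": 0},
  {"hand": 0,"tx": 0,"ty": 0,"tz": 0.155,"roll": 0},
  {"hand": 0,"tx": 0.06,"ty": 0,"tz": 0,"roll": 0},
  {"hand": 0,"tx": 0.06,"ty": 0,"tz": 0,"roll": 0},
  {"hand": 0,"tx": 0.06,"ty": 0,"tz": 0,"roll": 0},
  {"hand": 0,"tx": 0.06,"ty": 0,"tz": 0,"roll": 0},
  {"hand": 0,"tx": 0.06,"ty": 0,"tz": 0,"roll": 0},
  {"hand": 0,"tx": 0.06,"ty": 0,"tz": 0,"roll": 0},
  {"hand": 0,"tx": 0.06,"ty": 0,"tz": 0,"roll": 0},
  {"hand": 0,"tx": 0.06,"ty": 0,"tz": 0,"roll": 0},
  {"hand": 0,"tx": 0,"ty": 0,"tz": 0,"roll": 0},
  {"hand": 0,"tx": 0,"ty": 0,"tz": 0,"roll": 0},
])

```text
time_s: 4.6
tool_pos: [0.5614, -0.1944, 0.0807]
ee_rot: [0.758, 0.653, 0.0, -0.0]
ft_force: [0.9, 0.6, 0.8]
finger_gap: 0.0004
grip_force: 0.0
```

Call:
send_rows([
  {"hand": 0,"tx": -0.16,"ty": 0,"tz": 0,"roll": 0},
  {"hand": 0,"tx": -0.16,"ty": 0,"tz": 0,"roll": 0},
  {"hand": 0,"tx": -0.16,"ty": 0,"tz": 0,"roll": 0},
  {"hand": 0,"tx": -0.06,"ty": 0,"tz": 0,"roll": 0},
  {"hand": 0,"tx": -0.06,"ty": 0,"tz": 0,"roll": 0},
  {"hand": 0,"tx": -0.06,"ty": 0,"tz": 0,"roll": 0},
  {"hand": 0,"tx": -0.06,"ty": 0,"tz": 0,"roll": 0},
  {"hand": 0,"tx": -0.06,"ty": 0,"tz": 0,"roll": 0},
  {"hand": 0,"tx": -0.06,"ty": 0,"tz": 0,"roll": 0},
  {"hand": 0,"tx": -0.06,"ty": 0,"tz": 0,"roll": 0},
  {"hand": 0,"tx": -0.06,"ty": 0,"tz": 0,"roll": 0},
  {"hand": 0,"tx": 0,"ty": 0,"tz": 0,"roll": 0},
  {"hand": 0,"tx": 0,"ty": 0,"tz": 0,"roll": 0},
])

```text
time_s: 5.9
tool_pos: [0.5316, -0.3864, 0.0806]
ee_rot: [0.759, 0.651, -0.0, 0.0]
ft_force: [-0.2, -0.3, 0.2]
finger_gap: 0.0001
grip_force: 0.0
```

Call:
send_rows([
  {"hand": 0,"tx": 0.05,"ty": 0,"tz": -0.15,"roll": 0},
  {"hand": 0,"tx": 0.1,"ty": 0,"tz": -0.15,"roll": 0},
  {"hand": 60,"tx": 0.16,"ty": 0,"tz": -0.15,"roll": 0},
  {"hand": 60,"tx": 0.16,"ty": 0.06,"tz": -0.15,"roll": 0},
  {"hand": 60,"tx": 0,"ty": 0,"tz": 0,"roll": 0.0446},
  {"hand": 60,"tx": 0,"ty": 0,"tz": 0,"roll": 0.0446},
  {"hand": 60,"tx": 0,"ty": 0,"tz": 0,"roll": 0.0446},
  {"hand": 60,"tx": 0,"ty": 0,"tz": 0,"roll": 0.0446},
  {"hand": 60,"tx": 0,"ty": 0,"tz": 0,"roll": 0.0446},
  {"hand": 60,"tx": 0,"ty": 0,"tz": 0,"roll": 0.0446},
  {"hand": 60,"tx": 0,"ty": 0,"tz": 0,"roll": 0.0446},
  {"hand": 60,"tx": 0,"ty": 0,"tz": 0,"roll": 0.0446},
  {"hand": 60,"tx": 0,"ty": 0,"tz": 0,"roll": 0.0446},
  {"hand": 60,"tx": 0,"ty": 0,"tz": 0,"roll": 0.0446},
  {"hand": 60,"tx": 0,"ty": 0,"tz": 0,"roll": 0.0446},
  {"hand": 60,"tx": 0,"ty": 0,"tz": 0,"roll": 0},
  {"hand": 60,"tx": 0,"ty": 0,"tz": 0,"roll": 0},
])

```text
time_s: 7.6
tool_pos: [0.5582, -0.294, 0.2005]
ee_rot: [0.998, -0.059, -0.0, -0.0]
ft_force: [-0.0, -0.1, 0.6]
finger_gap: 0.0514
grip_force: 0.0
```

```bash
cat >> h.py <<'E'
def axes():
    s=sensors.read_state();return np.array(s['tool_pos']),R.from_quat(s['ee_rot']).as_matrix()
def rect(P):
    r=cv2.minAreaRect(P[:,:2].astype(np.float32));b=cv2.boxPoints(r);e=b[1]-b[0],b[2]-b[1]
    l=max(e,key=np.linalg.norm);return np.array(r[0]),sorted(r[1]),np.degrees(np.arctan2(l[1],l[0]))%180
E
python3 - <<'E'
from h import *
c=cam('wrist','w1.png');W=world(c);hsv=cv2.cvtColor(c['pixels'],cv2.COLOR_RGB2HSV);S=hsv[...,1]
m=(S<60)&(W[...,2]>.033)&(W[...,2]<.052)&(abs(W[...,0]-.545)<.1)&(abs(W[...,1]+.292)<.05)
m=cv2.morphologyEx(m.astype(np.uint8),cv2.MORPH_OPEN,np.ones((5,5)))>0
print(m.sum(),rect(W[m]),W[m][:,2].mean());p,A=axes();print(p,A.round(3).tolist(),sensors.read_state()['finger_gap'])
E
```

```text
2725 (array([ 0.54486579, -0.29297581]), [0.02777681313455105, 0.1596352905035019], np.float32(172.92694)) 0.043140237752679736
[ 0.55813104 -0.29417055  0.20059572] [[0.993, -0.118, 0.0], [-0.118, -0.993, 0.0], [0.0, -0.0, -1.0]] 0.05124014171100939
```

View pics/w1.png

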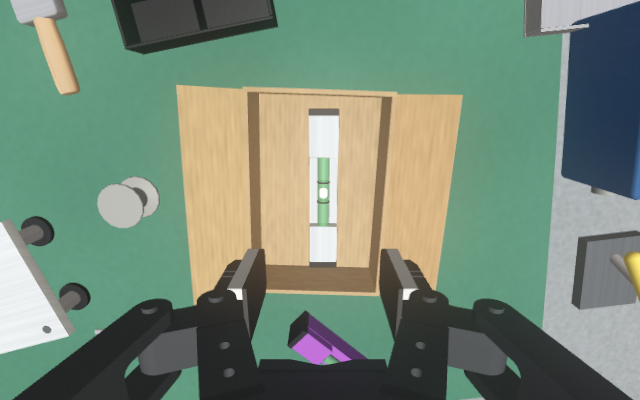

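The wrist view shows both flaps folded well out and the level in the middle at (323,190), between the fingers' line. Going down to grip.

Call:
send_rows([
  {"hand": 60,"tx": -0.067,"ty": 0.002,"tz": 0.14,"roll": 0},
  {"hand": 60,"tx": 0,"ty": 0,"tz": 0.14,"roll": 0},
  {"hand": 60,"tx": 0,"ty": 0,"tz": 0.14,"roll": 0},
  {"hand": 60,"tx": 0,"ty": 0,"tz": 0.14,"roll": 0},
  {"hand": 60,"tx": 0,"ty": 0,"tz": 0.14,"roll": 0},
  {"hand": 60,"tx": 0,"ty": 0,"tz": 0.14,"roll": 0},
  {"hand": 60,"tx": 0,"ty": 0,"tz": 0.046,"roll": 0},
  {"hand": 60,"tx": 0,"ty": 0,"tz": 0.046,"roll": 0},
  {"hand": 60,"tx": 0,"ty": 0,"tz": 0,"roll": 0},
  {"hand": 0,"tx": 0,"ty": 0,"tz": 0,"roll": 0},
  {"hand": 0,"tx": 0,"ty": 0,"tz": 0,"roll": 0},
  {"hand": 0,"tx": 0,"ty": 0,"tz": 0,"roll": 0},
  {"hand": 0,"tx": 0,"ty": 0,"tz": 0,"roll": 0},
  {"hand": 0,"tx": 0,"ty": 0,"tz": 0,"roll": 0},
  {"hand": 0,"tx": 0,"ty": 0,"tz": 0,"roll": 0},
], newtons=50)

```text
time_s: 9.15
tool_pos: [0.5466, -0.2946, 0.0172]
ee_rot: [0.998, -0.061, 0.002, 0.0]
ft_force: [-1.6, 2.3, 12.0]
finger_gap: -0.0005
grip_force: 6.1
```

The gap reads shut with no level between the fingers, so I look before doing anything else.

```bash
python3 - <<'E'
from h import *
a=cam('top')['pixels'][140:270,350:490];b=cam('side')['pixels'][230:370,290:460]
f=lambda i:cv2.resize(i,(480,400),interpolation=cv2.INTER_CUBIC)[:,:,::-1]
w=cam('wrist')['pixels'][:,:,::-1]
cv2.imwrite('pics/g1.png',cv2.resize(np.hstack([f(a),f(b)]),(800,333)))
cv2.imwrite('pics/g1.png',np.vstack([np.hstack([cv2.resize(f(a),(400,290)),cv2.resize(f(b),(400,290))]),cv2.resize(w,(800,300))]))
s=sensors.read_state();print(s['finger_gap'],s['grip_force'],s['ft_force'],s['tool_pos'])
E
```

```text
0.00019813607578929898 6.06945751234889 [-0.55973005  2.59816369 12.19721614] [ 0.54658766 -0.29457139  0.01723922]
```

View pics/g1.png

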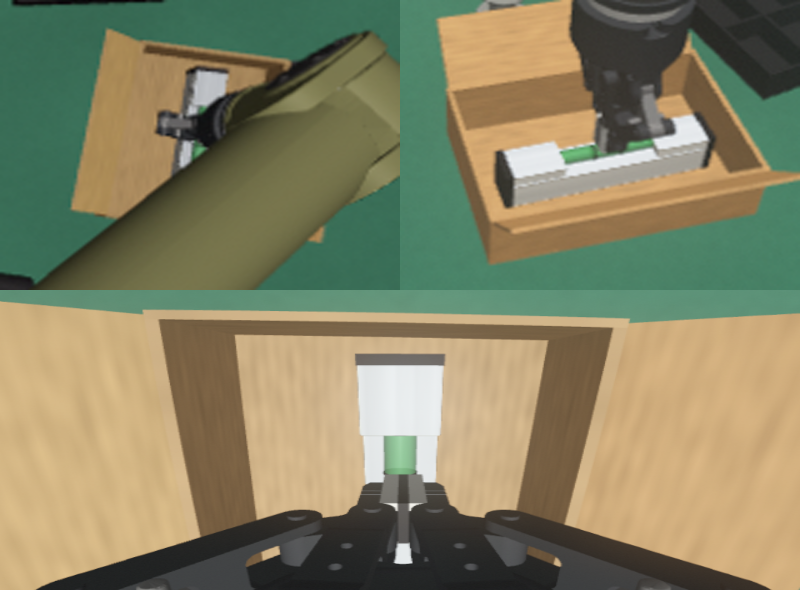

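The pictures show the fingers shut over the vial, with the level still upright in the box. I raise the gripper straight up and compare the real fingertip height with the reported TCP.

Call:
send_rows([
  {"hand": 0,"tx": 0,"ty": 0,"tz": -0.05,"roll": 0},
  {"hand": 0,"tx": 0,"ty": 0,"tz": -0.1,"roll": 0},
  {"hand": 0,"tx": 0,"ty": 0,"tz": -0.2,"roll": 0},
  {"hand": 0,"tx": 0,"ty": 0,"tz": -0.2,"roll": 0},
  {"hand": 0,"tx": 0,"ty": 0,"tz": 0,"roll": 0},
  {"hand": 0,"tx": 0,"ty": 0,"tz": 0,"roll": 0},
])

```text
time_s: 9.9
tool_pos: [0.5451, -0.2937, 0.1255]
ee_rot: [0.998, -0.061, 0.001, 0.0]
ft_force: [-0.1, 0.2, -0.6]
finger_gap: 0.0001
grip_force: 0.0
```

```bash
python3 - <<'E'
from h import *
p,A=axes();print(p)
out=[]
for n in('side','wrist'):
    c=cam(n);W=world(c);V=c['pixels'].max(2)
    d=np.hypot(W[...,0]-p[0],W[...,1]-p[1])
    m=(d<.05)&(W[...,2]>p[2]-.04)&(W[...,2]>.06);print(n,m.sum(),'lowest z',np.percentile(W[m][:,2],[0.5,2,5]) if m.any() else 0)
    q=W[m];l=q[q[:,2]<np.percentile(q[:,2],5)] if m.any() else q;print(l.mean(0))
    if n=='wrist':
        hsv=cv2.cvtColor(c['pixels'],cv2.COLOR_RGB2HSV);S=hsv[...,1]
        g=(S<60)&(W[...,2]>.033)&(W[...,2]<.052)&(abs(W[...,0]-.545)<.1)&(abs(W[...,1]+.292)<.05);g=cv2.morphologyEx(g.astype(np.uint8),cv2.MORPH_OPEN,np.ones((5,5)))>0
        print('level',rect(W[g]),W[g][:,2].mean())
    out.append(c['pixels'][:,:,::-1])
cv2.imwrite('pics/g2.png',np.vstack([cv2.resize(out[0][200:370,280:470],(800,300)),cv2.resize(out[1],(800,300))]))
s=sensors.read_state();print(s['finger_gap'],s['grip_force'],s['ft_force'])
E
```

```text
[ 0.54513618 -0.29370815  0.12546065]
side 12817 lowest z [0.16575809 0.20022375 0.22792158]
[ 0.53616128 -0.29916195  0.19883055]
wrist 39477 lowest z [0.15890215 0.16765668 0.18297751]
[ 0.55363165 -0.29396768  0.16988544]
level (array([ 0.56613469, -0.29579735]), [0.027999797835946083, 0.11680415272712708], np.float32(173.25983)) 0.0430861165460891
6.258517737675872e-05 0.0 [-0.32422486 -0.6455129  -0.4228537 ]
```

View pics/g2.png

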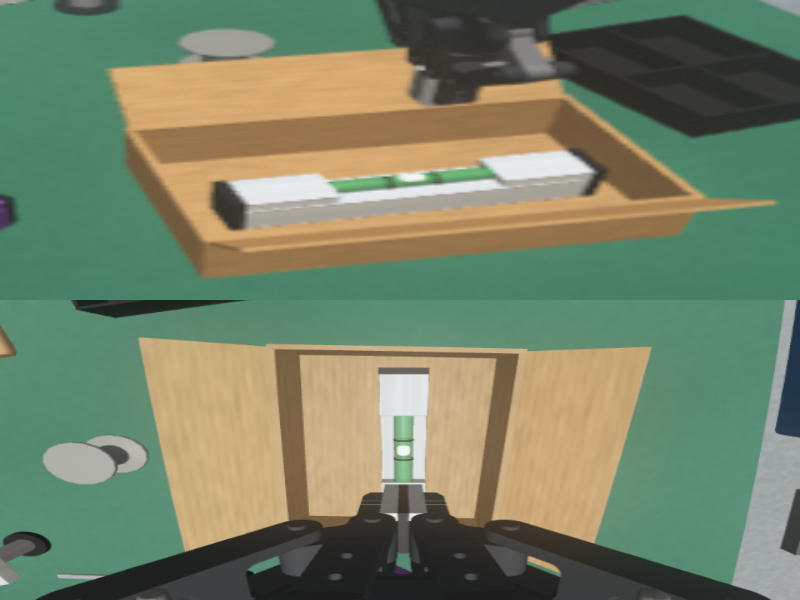

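The real tips look higher than the reported TCP. I check the tip's height at its pixel in the side view, crop (445,102), which is about (386,258) in the full picture.

```bash
python3 - <<'E'
from h import *
p,A=axes();c=cam('side');W=world(c)
pr=cv2.projectPoints(np.array([p,p+[0,0,.02],p+[0,0,.03]]),np.ravel(c['rvec']),np.ravel(c['tvec']),np.array(c['camera_matrix'],float),np.array([c['k1'],0,0,0,0.]))[0];print('TCP px, +20, +30',pr.reshape(-1,2).round(1).tolist())
for v in range(240,268,3):print(v,np.round(W[v,384],3),c['pixels'][v,384])
t=cam('top');pr=cv2.projectPoints(np.array([p]),np.ravel(t['rvec']),np.ravel(t['tvec']),np.array(t['camera_matrix'],float),np.array([t['k1'],0,0,0,0.]))[0];print(pr)
E
```

```text
TCP px, +20, +30 [[381.7, 268.6], [382.9, 260.0], [383.5, 255.6]]
240 [ 0.532 -0.306  0.204] [57 55 50]
243 [ 0.533 -0.305  0.196] [58 55 50]
246 [ 0.537 -0.301  0.185] [60 56 52]
249 [ 0.536 -0.303  0.181] [56 52 46]
252 [ 0.536 -0.304  0.175] [59 55 50]
255 [ 0.536 -0.306  0.17 ] [62 57 52]
258 [ 0.538 -0.304  0.162] [61 57 52]
261 [ 0.589 -0.231  0.06 ] [147 112  73]
264 [ 0.591 -0.23   0.05 ] [154 117  77]
267 [ 0.592 -0.23   0.042] [148 114  74]
[[[428.99779822 199.19073981]]]
```

```bash
python3 -c "
from h import *
print(env.tcp_to_grasp,[a for a in dir(env) if a[0]!='_'])"
```

```text
0.0187 ['MotionError', 'close_job', 'tcp_to_grasp']
```

Call:
send_rows([
  {"hand": 60,"tx": 0,"ty": 0,"tz": 0,"roll": 0},
  {"hand": 60,"tx": 0,"ty": 0,"tz": 0,"roll": 0},
  {"hand": 60,"tx": 0,"ty": 0,"tz": 0,"roll": 0},
  {"hand": 60,"tx": 0,"ty": 0,"tz": 0.15,"roll": 0},
  {"hand": 60,"tx": 0,"ty": 0,"tz": 0.15,"roll": 0},
  {"hand": 60,"tx": 0,"ty": 0,"tz": 0.15,"roll": 0},
  {"hand": 60,"tx": 0,"ty": 0,"tz": 0.1,"roll": 0},
  {"hand": 60,"tx": 0,"ty": 0,"tz": 0.05,"roll": 0},
  {"hand": 60,"tx": 0,"ty": 0,"tz": 0.05,"roll": 0},
  {"hand": 60,"tx": 0,"ty": 0,"tz": 0.03,"roll": 0},
  {"hand": 60,"tx": 0,"ty": 0,"tz": 0.03,"roll": 0},
  {"hand": 60,"tx": 0,"ty": 0,"tz": 0,"roll": 0},
])

```text
time_s: 11.3
tool_pos: [0.5453, -0.2936, -0.0173]
ee_rot: [0.998, -0.061, 0.001, 0.0]
ft_force: [-0.1, -0.3, 0.9]
finger_gap: 0.0512
grip_force: 0.0
```

There is no contact at a reported z of -17 mm, so the fingers do end about 27 mm short of the reported TCP. I allow for that and close.

Call:
send_rows([
  {"hand": 0,"tx": 0,"ty": 0,"tz": 0,"roll": 0},
  {"hand": 0,"tx": 0,"ty": 0,"tz": 0,"roll": 0},
  {"hand": 0,"tx": 0,"ty": 0,"tz": 0,"roll": 0},
  {"hand": 0,"tx": 0,"ty": 0,"tz": 0,"roll": 0},
  {"hand": 0,"tx": 0,"ty": 0,"tz": 0,"roll": 0},
], newtons=50)

```text
time_s: 11.8
tool_pos: [0.545, -0.2937, -0.0172]
ee_rot: [0.998, -0.061, 0.001, 0.0]
ft_force: [0.2, 0.8, 5.4]
finger_gap: 0.027
grip_force: 50.9
```

Call:
send_rows([
  {"hand": 0,"tx": 0,"ty": 0,"tz": -0.1,"roll": 0},
  {"hand": 0,"tx": 0,"ty": 0,"tz": -0.18,"roll": 0},
  {"hand": 0,"tx": 0,"ty": 0,"tz": -0.2,"roll": 0},
  {"hand": 0,"tx": 0,"ty": 0,"tz": -0.2,"roll": 0},
  {"hand": 0,"tx": -0.0689,"ty": -0.2183,"tz": 0,"roll": 0},
  {"hand": 0,"tx": -0.0689,"ty": -0.2183,"tz": 0,"roll": 0},
  {"hand": 0,"tx": -0.0689,"ty": -0.2183,"tz": 0,"roll": 0},
  {"hand": 0,"tx": -0.0689,"ty": -0.2183,"tz": 0,"roll": 0},
  {"hand": 0,"tx": -0.0689,"ty": -0.2183,"tz": 0,"roll": 0},
  {"hand": 0,"tx": -0.0689,"ty": -0.2183,"tz": 0,"roll": 0},
  {"hand": 0,"tx": -0.0689,"ty": -0.2183,"tz": 0,"roll": 0},
  {"hand": 0,"tx": -0.0689,"ty": -0.2183,"tz": 0,"roll": 0},
  {"hand": 0,"tx": -0.0689,"ty": -0.2183,"tz": 0,"roll": 0},
  {"hand": 0,"tx": -0.0689,"ty": -0.2183,"tz": 0,"roll": 0},
  {"hand": 0,"tx": 0,"ty": 0,"tz": 0,"roll": 0},
])

```text
time_s: 13.3
tool_pos: [0.4581, 0.1639, 0.1175]
ee_rot: [0.998, -0.055, -0.001, -0.001]
ft_force: [-0.2, 0.1, -1.2]
finger_gap: 0.0272
grip_force: 50.3
```

Call:
send_rows([
  {"hand": 0,"tx": 0,"ty": 0,"tz": 0,"roll": -0.0461},
  {"hand": 0,"tx": 0,"ty": 0,"tz": 0,"roll": -0.0461},
  {"hand": 0,"tx": 0,"ty": 0,"tz": 0,"roll": -0.0461},
  {"hand": 0,"tx": 0,"ty": 0,"tz": 0,"roll": -0.0461},
  {"hand": 0,"tx": 0,"ty": 0,"tz": 0,"roll": -0.0461},
  {"hand": 0,"tx": 0,"ty": 0,"tz": 0,"roll": -0.0461},
  {"hand": 0,"tx": 0,"ty": 0,"tz": 0,"roll": -0.0461},
  {"hand": 0,"tx": 0,"ty": 0,"tz": 0,"roll": -0.0461},
  {"hand": 0,"tx": 0,"ty": 0,"tz": 0,"roll": -0.0461},
  {"hand": 0,"tx": 0,"ty": 0,"tz": 0,"roll": -0.0461},
  {"hand": 0,"tx": 0,"ty": 0,"tz": 0,"roll": -0.0461},
  {"hand": 0,"tx": 0,"ty": 0,"tz": 0,"roll": -0.0461},
  {"hand": 0,"tx": 0,"ty": 0,"tz": 0,"roll": -0.0461},
  {"hand": 0,"tx": 0,"ty": 0,"tz": 0,"roll": 0},
  {"hand": 0,"tx": 0,"ty": 0,"tz": 0,"roll": 0},
])

```text
time_s: 14.8
tool_pos: [0.4604, 0.1562, 0.1178]
ee_rot: [0.638, 0.77, -0.0, -0.0]
ft_force: [0.3, 0.9, -2.4]
finger_gap: 0.0273
grip_force: 50.3
```

```bash
python3 - <<'E'
from h import *
p,A=axes();print(p,A[:,0].round(3))
c=cam('wrist','w3.png');W=world(c);hsv=cv2.cvtColor(c['pixels'],cv2.COLOR_RGB2HSV);S,V=hsv[...,1],hsv[...,2]
pl=(S<60)&(V>110)&(W[...,2]>.04)&(W[...,2]<.062);print('plate part',pl.sum(),rect(W[pl]))
d=np.array([-.188,.982])
q=W[pl][:,:2]-[.4841,.0385];print('along',np.percentile(q@d,[.5,99.5]),'across',np.percentile(q@[-d[1],d[0]],[.5,99.5]))
top=(W[...,2]>.15)&(S<60)&(V>150)&(np.hypot(W[...,0]-p[0],W[...,1]-p[1])<.1)
print('level top',top.sum(),np.nanpercentile(W[top][:,2],[5,50,95]) if top.any() else 0, rect(W[top]))
E
```

```text
[0.46044321 0.15620704 0.11776755] [-0.185  0.983 -0.   ]
plate part 39460 (array([0.55513823, 0.16577896]), [0.2847691476345062, 0.32774361968040466], np.float32(10.640364))
along [-0.01853503  0.25342379] across [-0.24283944  0.068976  ]
level top 17018 [0.16570424 0.17781877 0.17922461] (array([0.47819534, 0.18276247]), [0.08160392940044403, 0.11478546261787415], np.float32(100.92772))
```

View pics/w3.png

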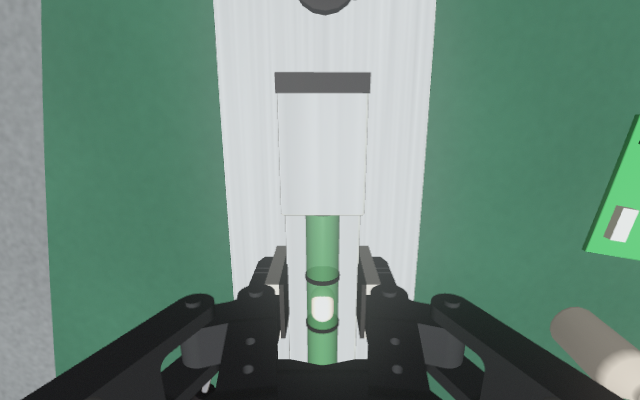

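The wrist view shows the level held upright, aligned with and centred across the plate, with the knob ahead at (325,5). Lowering it.

Call:
send_rows([
  {"hand": 0,"tx": 0,"ty": 0,"tz": 0.12,"roll": 0},
  {"hand": 0,"tx": 0,"ty": 0,"tz": 0.12,"roll": 0},
  {"hand": 0,"tx": 0,"ty": 0,"tz": 0.09,"roll": 0},
  {"hand": 0,"tx": 0,"ty": 0,"tz": 0.04,"roll": 0},
  {"hand": 0,"tx": 0,"ty": 0,"tz": 0.025,"roll": 0},
  {"hand": 0,"tx": 0,"ty": 0,"tz": 0.015,"roll": 0},
  {"hand": 0,"tx": 0,"ty": 0,"tz": 0.005,"roll": 0},
  {"hand": 0,"tx": 0,"ty": 0,"tz": 0,"roll": 0},
  {"hand": 0,"tx": 0,"ty": 0,"tz": 0,"roll": 0},
])

```text
time_s: 15.75
tool_pos: [0.4613, 0.1569, 0.0358]
ee_rot: [0.637, 0.771, 0.001, 0.0]
ft_force: [0.5, 0.5, -1.0]
finger_gap: 0.0268
grip_force: 50.2
```

Call:
send_rows([
  {"hand": 0,"tx": 0,"ty": 0,"tz": 0.005,"roll": 0},
  {"hand": 0,"tx": 0,"ty": 0,"tz": 0.005,"roll": 0},
  {"hand": 0,"tx": 0,"ty": 0,"tz": 0,"roll": 0},
])

```text
time_s: 16.05
tool_pos: [0.4611, 0.1569, 0.0335]
ee_rot: [0.637, 0.771, 0.0, 0.0]
ft_force: [-0.5, 0.7, 0.1]
finger_gap: 0.0267
grip_force: 50.6
```

Call:
send_rows([
  {"hand": 55,"tx": 0,"ty": 0,"tz": 0,"roll": 0},
  {"hand": 55,"tx": 0,"ty": 0,"tz": 0,"roll": 0},
  {"hand": 55,"tx": 0,"ty": 0,"tz": 0,"roll": 0},
  {"hand": 55,"tx": 0,"ty": 0,"tz": -0.05,"roll": 0},
  {"hand": 55,"tx": 0,"ty": 0,"tz": -0.1,"roll": 0},
  {"hand": 55,"tx": 0,"ty": 0,"tz": -0.2,"roll": 0},
  {"hand": 55,"tx": 0,"ty": 0,"tz": -0.2,"roll": 0},
  {"hand": 55,"tx": 0,"ty": 0,"tz": -0.1,"roll": 0},
  {"hand": 55,"tx": 0,"ty": 0,"tz": 0,"roll": 0},
])

```text
time_s: 16.95
tool_pos: [0.4632, 0.1576, 0.1669]
ee_rot: [0.637, 0.771, 0.004, 0.0]
ft_force: [0.2, -0.5, 0.4]
finger_gap: 0.0471
grip_force: 0.0
```

```bash
cat >> h.py <<'E'
O=np.array([.4841,.0385]);D=np.array([-.188,.982])
def bubble(c):
    """bubble offset from vial centre along plate x (m) by colour in this view"""
    W=world(c);hsv=cv2.cvtColor(c['pixels'],cv2.COLOR_RGB2HSV);H,S,V=cv2.split(hsv)
    q=W[...,:2]-O;s=q@D;t=q@[-D[1],D[0]]
    reg=(s>.05)&(s<.2)&(abs(t)<.012)&(W[...,2]>.075)&(W[...,2]<.115)
    g=reg&(H>40)&(H<80)&(S>60)
    n,l,st,ce=cv2.connectedComponentsWithStats((reg&(S<45)&(V>150)).astype(np.uint8))
    gs=np.percentile(s[g],[1,99]);out=[]
    for i in range(1,n):
        m=l==i
        if m.sum()>15 and gs[0]+.004<s[m].mean()<gs[1]-.004: out.append((int(m.sum()),s[m].min(),s[m].max(),s[m].mean()))
    blk=reg&(V<70)&(s>gs[0])&(s<gs[1]);ss=np.sort(s[blk])
    print('green span',gs,'mid',gs.mean(),'white',np.round(out,4).tolist(),'rings',np.round(np.percentile(ss,[5,25,75,95]),4) if len(ss) else 0)
E
python3 - <<'E'
from h import *
c=cam('wrist','w4.png');W=world(c);V=c['pixels'].max(2)
q=W[...,:2]-O;s=q@D;t=q@[-D[1],D[0]]
k=(V<80)&(abs(s-.265)<.04)&(abs(t)<.04)&(W[...,2]>.065)
print('knob',k.sum(),np.percentile(W[k][:,2],[5,50,99]));zt=np.percentile(W[k][:,2],99)
w=k&(W[...,2]>zt-.006);print('wing',w.sum(),rect(W[w]))
bubble(c)
p,A=axes();print(p,A.round(3).tolist())
S=cv2.cvtColor(c['pixels'],cv2.COLOR_RGB2HSV)[...,1]
l=(S<60)&(W[...,2]>.083)&(abs(t)<.03)&(s>0)&(s<.225)&(V>110);print('level',rect(W[l]),np.percentile(s[l],[1,99]),np.percentile(t[l],[1,99]))
a=W[l];a=a[a[:,2]<.105];
E
```

```text
knob 501 [0.06635839 0.0784721  0.09285407]
wing 114 (array([0.44763672, 0.29048952]), [0.005834659561514854, 0.0198786873370409], np.float32(7.490527))
green span [0.08744446 0.15505428] mid 0.12124937039297846 white [[144.0, 0.1071, 0.1178, 0.1126]] rings 0
[0.46189004 0.15714846 0.1649058 ] [[-0.189, 0.982, 0.002], [0.982, 0.189, 0.003], [0.003, 0.003, -1.0]]
level (array([0.46029651, 0.15780634]), [0.05727255344390869, 0.16215869784355164], np.float32(90.62879)) [0.04715275 0.19806776] [-0.02908272  0.02536842]
```

View pics/w4.png

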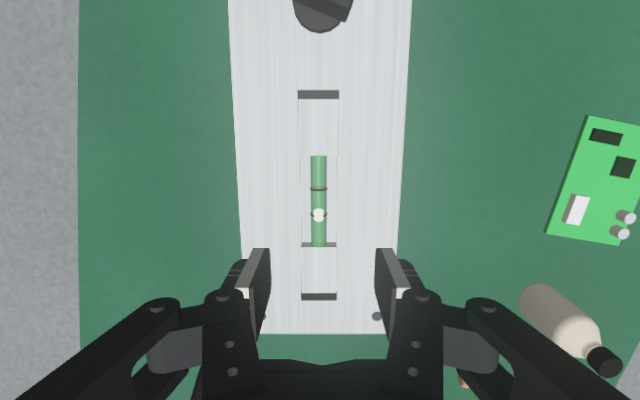

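The level lies straight on the plate, with its bubble at (319,215), about 9 mm towards the hinge (the high end). About 1.1 rad of knob is needed. Moving over the knob.

Call:
send_rows([
  {"hand": 55,"tx": 0.24,"ty": 0,"tz": 0,"roll": 0},
  {"hand": 55,"tx": 0.24,"ty": 0,"tz": 0,"roll": 0},
  {"hand": 55,"tx": 0.24,"ty": 0,"tz": 0,"roll": 0},
  {"hand": 55,"tx": 0,"ty": 0,"tz": 0,"roll": -0.0455},
  {"hand": 55,"tx": 0,"ty": 0,"tz": 0,"roll": -0.0455},
  {"hand": 55,"tx": 0,"ty": 0,"tz": 0,"roll": -0.0455},
  {"hand": 55,"tx": 0,"ty": 0,"tz": 0,"roll": -0.0455},
  {"hand": 55,"tx": 0,"ty": 0,"tz": 0,"roll": -0.0455},
  {"hand": 55,"tx": 0,"ty": 0,"tz": 0,"roll": -0.0455},
  {"hand": 55,"tx": 0,"ty": 0,"tz": 0,"roll": -0.0455},
  {"hand": 55,"tx": 0,"ty": 0,"tz": 0,"roll": -0.0455},
  {"hand": 55,"tx": 0,"ty": 0,"tz": 0,"roll": -0.0455},
  {"hand": 55,"tx": 0,"ty": 0,"tz": 0.1,"roll": 0},
  {"hand": 55,"tx": 0,"ty": 0,"tz": 0.1,"roll": 0},
  {"hand": 55,"tx": 0,"ty": 0,"tz": 0,"roll": 0},
  {"hand": 55,"tx": 0,"ty": 0,"tz": 0,"roll": 0},
])

```text
time_s: 18.6
tool_pos: [0.4332, 0.2973, 0.1225]
ee_rot: [0.047, 0.999, -0.001, -0.001]
ft_force: [-0.3, 0.3, 1.2]
finger_gap: 0.0467
grip_force: 0.0
```

```bash
python3 - <<'E'
from h import *
p,A=axes();print(p,A.round(3).tolist())
c=cam('side');a=c['pixels'][90:210,190:330,::-1];w=cam('wrist')['pixels'][:,:,::-1]
t=cam('top')['pixels'][180:290,140:320,::-1]
cv2.imwrite('pics/k1.png',np.vstack([np.hstack([cv2.resize(a,(400,300)),cv2.resize(t,(400,300))]),cv2.resize(w,(800,300))]))
E
```

```text
[0.43320193 0.2972841  0.12250203] [[-0.996, 0.095, -0.001], [0.095, 0.996, -0.002], [0.001, -0.002, -1.0]]
```

View pics/k1.png

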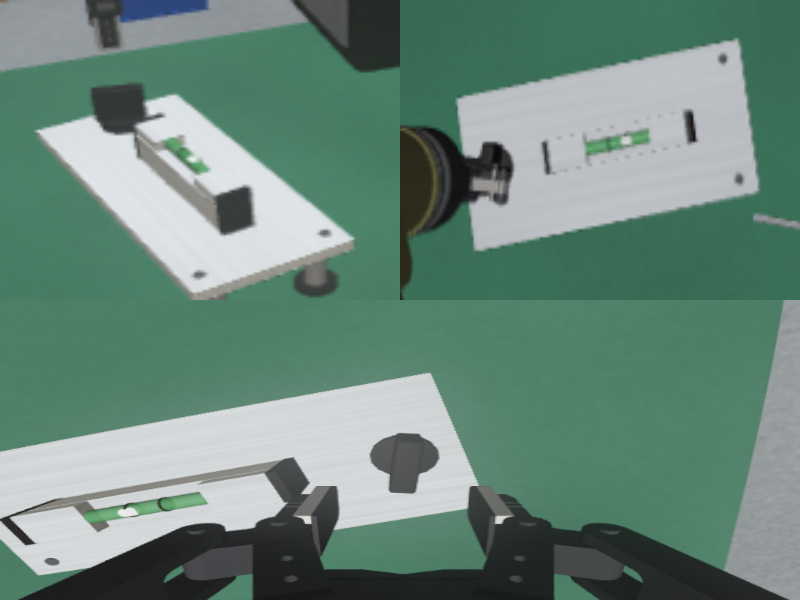

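The wing knob at (404,465) in the wrist view stands centred and aligned between the open fingers, and the bubble is visible at (127,510). Going down and gripping.

Call:
send_rows([
  {"hand": 55,"tx": 0,"ty": 0,"tz": 0.12,"roll": 0},
  {"hand": 55,"tx": 0,"ty": 0,"tz": 0.12,"roll": 0},
  {"hand": 55,"tx": 0,"ty": 0,"tz": 0.07,"roll": 0},
  {"hand": 55,"tx": 0,"ty": 0,"tz": 0.04,"roll": 0},
  {"hand": 55,"tx": 0,"ty": 0,"tz": 0,"roll": 0},
  {"hand": 0,"tx": 0,"ty": 0,"tz": 0,"roll": 0},
  {"hand": 0,"tx": 0,"ty": 0,"tz": 0,"roll": 0},
  {"hand": 0,"tx": 0,"ty": 0,"tz": 0,"roll": 0},
  {"hand": 0,"tx": 0,"ty": 0,"tz": 0,"roll": 0},
  {"hand": 0,"tx": 0,"ty": 0,"tz": 0,"roll": 0},
  {"hand": 0,"tx": 0,"ty": 0,"tz": 0,"roll": 0},
], newtons=50)

```text
time_s: 19.85
tool_pos: [0.4346, 0.2991, 0.0542]
ee_rot: [0.047, 0.999, 0.001, 0.001]
ft_force: [2.1, 2.5, 3.7]
finger_gap: 0.013
grip_force: 51.1
```

Call:
send_rows([
  {"hand": 0,"tx": 0,"ty": 0,"tz": -0.003,"roll": 0.032},
  {"hand": 0,"tx": 0,"ty": 0,"tz": -0.003,"roll": 0.032},
  {"hand": 0,"tx": 0,"ty": 0,"tz": -0.003,"roll": 0.032},
  {"hand": 0,"tx": 0,"ty": 0,"tz": -0.003,"roll": 0.032},
  {"hand": 0,"tx": 0,"ty": 0,"tz": -0.003,"roll": 0.032},
  {"hand": 0,"tx": 0,"ty": 0,"tz": -0.003,"roll": 0.032},
  {"hand": 0,"tx": 0,"ty": 0,"tz": -0.003,"roll": 0.032},
  {"hand": 0,"tx": 0,"ty": 0,"tz": -0.003,"roll": 0.032},
  {"hand": 0,"tx": 0,"ty": 0,"tz": -0.003,"roll": 0.032},
  {"hand": 0,"tx": 0,"ty": 0,"tz": -0.003,"roll": 0.032},
  {"hand": 0,"tx": 0,"ty": 0,"tz": 0,"roll": 0},
  {"hand": 0,"tx": 0,"ty": 0,"tz": 0,"roll": 0},
  {"hand": 0,"tx": 0,"ty": 0,"tz": 0,"roll": 0},
  {"hand": 0,"tx": 0,"ty": 0,"tz": 0,"roll": 0},
  {"hand": 0,"tx": 0,"ty": 0,"tz": 0,"roll": 0},
  {"hand": 0,"tx": 0,"ty": 0,"tz": 0,"roll": 0},
  {"hand": 0,"tx": 0,"ty": 0,"tz": 0,"roll": 0},
  {"hand": 0,"tx": 0,"ty": 0,"tz": 0,"roll": 0},
])

```text
time_s: 21.65
tool_pos: [0.4348, 0.2992, 0.0595]
ee_rot: [0.523, 0.853, 0.002, 0.001]
ft_force: [4.7, 4.4, -3.0]
finger_gap: 0.0127
grip_force: 49.1
```

```bash
python3 - <<'E'
from h import *
for n in('top','side'):
    c=cam(n);bubble(c)
    if n=='top':t=c
cv2.imwrite('pics/b1.png',cv2.resize(t['pixels'][205:265,185:305,::-1],(800,400),interpolation=cv2.INTER_CUBIC))
print(sensors.read_state()['ft_force'])
E
```

```text
green span [0.08750872 0.15364248] mid 0.12057560007487854 white [[480.0, 0.0504, 0.1951, 0.1227]] rings 0
green span [0.08901799 0.15286758] mid 0.12094278316845844 white [[257.0, 0.0502, 0.1962, 0.123]] rings 0
[ 2.88256995  4.4754431  -2.70843899]
```

View pics/b1.png

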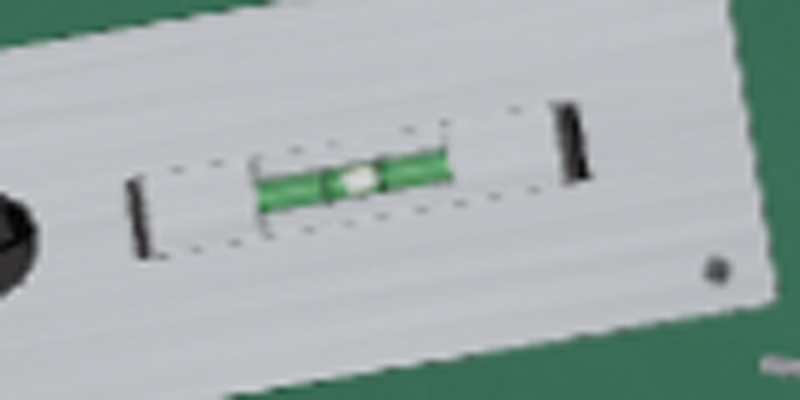

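The bubble sits at (359,180), between rings at (328,186) and (381,176): about 1.7 mm still towards the hinge. I turn 0.2 rad more, release and rise.

Call:
send_rows([
  {"hand": 0,"tx": 0,"ty": 0,"tz": -0.002,"roll": 0.032},
  {"hand": 0,"tx": 0,"ty": 0,"tz": -0.002,"roll": 0.032},
  {"hand": 0,"tx": 0,"ty": 0,"tz": 0,"roll": 0},
  {"hand": 0,"tx": 0,"ty": 0,"tz": 0,"roll": 0},
  {"hand": 50,"tx": 0,"ty": 0,"tz": 0,"roll": 0},
  {"hand": 50,"tx": 0,"ty": 0,"tz": 0,"roll": 0},
  {"hand": 50,"tx": 0,"ty": 0,"tz": 0,"roll": 0},
  {"hand": 50,"tx": 0,"ty": 0,"tz": -0.08,"roll": 0},
  {"hand": 50,"tx": 0,"ty": 0,"tz": -0.15,"roll": 0},
  {"hand": 50,"tx": 0,"ty": 0,"tz": -0.15,"roll": 0},
  {"hand": 50,"tx": 0,"ty": 0,"tz": -0.15,"roll": 0},
  {"hand": 50,"tx": 0,"ty": 0,"tz": 0,"roll": 0},
  {"hand": 50,"tx": 0,"ty": 0,"tz": 0,"roll": 0},
])

```text
time_s: 23.05
tool_pos: [0.4339, 0.2982, 0.1672]
ee_rot: [0.605, 0.796, 0.001, -0.0]
ft_force: [0.2, -0.4, -0.1]
finger_gap: 0.0424
grip_force: 0.0
```

```bash
cat >> h.py <<'E'
def bub2(c):
    """bubble offset along plate x, from the vial's green hull and the white inside it"""
    W=world(c);hsv=cv2.cvtColor(c['pixels'],cv2.COLOR_RGB2HSV);H,S,V=cv2.split(hsv)
    q=W[...,:2]-O;s=q@D;t=q@[-D[1],D[0]]
    g=((s>.06)&(s<.19)&(abs(t)<.03)&(W[...,2]>.075)&(H>40)&(H<80)&(S>60)).astype(np.uint8)
    g=cv2.morphologyEx(g,cv2.MORPH_CLOSE,np.ones((9,9)));cs,_=cv2.findContours(g,cv2.RETR_EXTERNAL,cv2.CHAIN_APPROX_NONE)
    h=np.zeros_like(g);cv2.fillConvexPoly(h,cv2.convexHull(max(cs,key=cv2.contourArea)),1)
    pts=onplane(c,np.argwhere(h>0)[:,::-1],.094)[:,:2]-O;a=(pts@D);lo,hi=a.min(),a.max()
    he=cv2.erode(h,np.ones((3,3)))
    w=(he>0)&(S<70)&(V>150);b=(onplane(c,np.argwhere(w)[:,::-1],.094)[:,:2]-O)@D;k=abs(b-(lo+hi)/2)<.026;b=b[k]
    print('vial',round(lo,4),round(hi,4),'t',np.round((pts@[-D[1],D[0]]).mean(),4),'white n',len(b),'bubble offs mm',round(1e3*(np.median(b)-(lo+hi)/2),2),'span',np.round(1e3*(np.percentile(b,[5,95])-(lo+hi)/2),1))
E
python3 - <<'E'
from h import *
for n in('top','side'):bub2(cam(n))
p,A=axes();print(p,A.round(3).tolist())
d=(O+.121*D)-p[:2];print('to level centre tx,ty shares',d@A[:2,0]/.2,d@A[:2,1]/.2,'y heading',np.degrees(np.arctan2(A[1,1],A[0,1])))
E
```

```text
vial 0.0859 0.1536 t 0.0009 white n 15 bubble offs mm 0.01 span [-5.5  5.3]
vial 0.0895 0.1581 t 0.0028 white n 5 bubble offs mm -2.05 span [-6.9  2.3]
[0.43300044 0.29759293 0.1654986 ] [[-0.267, 0.964, -0.001], [0.964, 0.267, -0.001], [-0.0, -0.001, -1.0]]
to level centre tx,ty shares -0.7137419242890539 -0.050655090750251604 y heading 15.486226017795614
```

The bubble reads centred in the top view (about 0 mm). Next I move over the level with the fingers fully open along it, to press on both end blocks.

Call:
send_rows([
  {"hand": 100,"tx": -0.238,"ty": -0.017,"tz": 0,"roll": 0},
  {"hand": 100,"tx": -0.238,"ty": -0.017,"tz": 0,"roll": 0},
  {"hand": 100,"tx": -0.238,"ty": -0.017,"tz": 0,"roll": 0},
  {"hand": 100,"tx": 0,"ty": 0,"tz": 0,"roll": -0.0474},
  {"hand": 100,"tx": 0,"ty": 0,"tz": 0,"roll": -0.0474},
  {"hand": 100,"tx": 0,"ty": 0,"tz": 0,"roll": -0.0474},
  {"hand": 100,"tx": 0,"ty": 0,"tz": 0,"roll": -0.0474},
  {"hand": 100,"tx": 0,"ty": 0,"tz": 0,"roll": -0.0474},
  {"hand": 100,"tx": 0,"ty": 0,"tz": 0,"roll": -0.0474},
  {"hand": 100,"tx": 0,"ty": 0,"tz": 0,"roll": -0.0474},
  {"hand": 100,"tx": 0,"ty": 0,"tz": 0,"roll": -0.0474},
  {"hand": 100,"tx": 0,"ty": 0,"tz": 0,"roll": -0.0474},
  {"hand": 100,"tx": 0,"ty": 0,"tz": 0,"roll": -0.0474},
  {"hand": 100,"tx": 0,"ty": 0,"tz": 0,"roll": 0},
  {"hand": 100,"tx": 0,"ty": 0,"tz": 0,"roll": 0},
])

```text
time_s: 24.65
tool_pos: [0.4614, 0.1574, 0.1654]
ee_rot: [-0.092, 0.996, -0.001, -0.0]
ft_force: [-0.8, -0.3, 0.1]
finger_gap: 0.0852
grip_force: 0.0
```

```bash
python3 - <<'E'
from h import *
c=cam('wrist','w5.png');bub2(c)
p,A=axes();print(p,A.round(3).tolist());q=p[:2]-O;print('s,t',q@D,q@[-D[1],D[0]])
E
```

```text
vial 0.0858 0.1549 t 0.0012 white n 403 bubble offs mm -0.72 span [-21.9  22.6]
[0.46158649 0.15746767 0.16560121] [[-0.983, -0.184, -0.001], [-0.184, 0.983, -0.001], [0.001, -0.001, -1.0]]
s,t 0.12105879420336434 -0.0002576543379698517
```

View pics/w5.png

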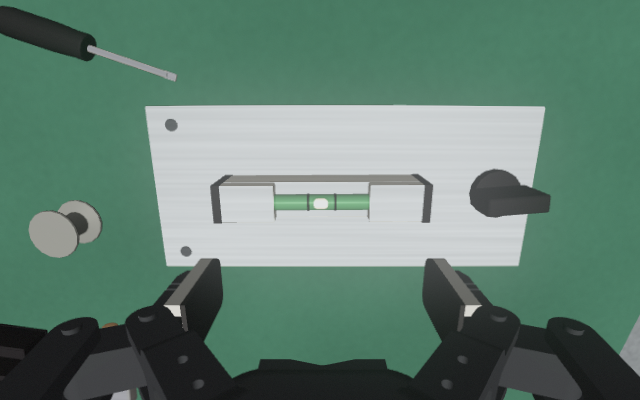

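The view shows the bubble at (320,203) between rings at (308,202) and (335,202), so it is centred. Descending.

Call:
send_rows([
  {"hand": 100,"tx": 0,"ty": 0,"tz": 0.15,"roll": 0},
  {"hand": 100,"tx": 0,"ty": 0,"tz": 0.15,"roll": 0},
  {"hand": 100,"tx": 0,"ty": 0,"tz": 0.1,"roll": 0},
  {"hand": 100,"tx": 0,"ty": 0,"tz": 0.04,"roll": 0},
  {"hand": 100,"tx": 0,"ty": 0,"tz": 0.02,"roll": 0},
  {"hand": 100,"tx": 0,"ty": 0,"tz": 0.01,"roll": 0},
  {"hand": 100,"tx": 0,"ty": 0,"tz": 0.01,"roll": 0},
  {"hand": 100,"tx": 0,"ty": 0,"tz": 0,"roll": 0},
  {"hand": 100,"tx": 0,"ty": 0,"tz": 0,"roll": 0},
])

```text
time_s: 25.6
tool_pos: [0.4623, 0.158, 0.0706]
ee_rot: [-0.094, 0.996, 0.001, 0.0]
ft_force: [0.5, -0.2, 0.0]
finger_gap: 0.0856
grip_force: 0.0
```

Call:
send_rows([
  {"hand": 100,"tx": 0,"ty": 0,"tz": 0.01,"roll": 0},
  {"hand": 100,"tx": 0,"ty": 0,"tz": 0.01,"roll": 0},
  {"hand": 100,"tx": 0,"ty": 0,"tz": 0.01,"roll": 0},
  {"hand": 100,"tx": 0,"ty": 0,"tz": 0.01,"roll": 0},
  {"hand": 100,"tx": 0,"ty": 0,"tz": 0.01,"roll": 0},
  {"hand": 100,"tx": 0,"ty": 0,"tz": 0,"roll": 0},
  {"hand": 100,"tx": 0,"ty": 0,"tz": 0,"roll": 0},
])

```text
time_s: 26.3
tool_pos: [0.4619, 0.1576, 0.06]
ee_rot: [-0.094, 0.996, -0.0, -0.0]
ft_force: [-0.0, 0.3, -0.3]
finger_gap: 0.0855
grip_force: 0.0
```

Call:
send_rows([
  {"hand": 100,"tx": 0,"ty": 0,"tz": 0.005,"roll": 0},
  {"hand": 100,"tx": 0,"ty": 0,"tz": 0.005,"roll": 0},
  {"hand": 100,"tx": 0,"ty": 0,"tz": 0.005,"roll": 0},
  {"hand": 100,"tx": 0,"ty": 0,"tz": 0.005,"roll": 0},
  {"hand": 100,"tx": 0,"ty": 0,"tz": 0,"roll": 0},
  {"hand": 100,"tx": 0,"ty": 0,"tz": 0,"roll": 0},
])

```text
time_s: 26.9
tool_pos: [0.462, 0.1577, 0.0561]
ee_rot: [-0.094, 0.996, 0.0, 0.0]
ft_force: [-1.2, 0.1, 1.3]
finger_gap: 0.0854
grip_force: 0.8
```

Call:
send_rows([
  {"hand": 100,"tx": 0,"ty": 0,"tz": 0.005,"roll": 0},
  {"hand": 100,"tx": 0,"ty": 0,"tz": 0.005,"roll": 0},
  {"hand": 100,"tx": 0,"ty": 0,"tz": 0,"roll": 0},
  {"hand": 100,"tx": 0,"ty": 0,"tz": 0,"roll": 0},
  {"hand": 100,"tx": 0,"ty": 0,"tz": 0,"roll": 0},
])

```text
time_s: 27.4
tool_pos: [0.4625, 0.1578, 0.056]
ee_rot: [-0.094, 0.996, 0.0, -0.0]
ft_force: [-7.3, -1.3, 22.0]
finger_gap: 0.0853
grip_force: 11.0
```

Contact is made, but 22 N is too much. Backing off about 1 mm.

Call:
send_rows([
  {"hand": 100,"tx": 0,"ty": 0,"tz": -0.005,"roll": 0},
  {"hand": 100,"tx": 0,"ty": 0,"tz": 0,"roll": 0},
  {"hand": 100,"tx": 0,"ty": 0,"tz": 0,"roll": 0},
  {"hand": 100,"tx": 0,"ty": 0,"tz": 0,"roll": 0},
  {"hand": 100,"tx": 0,"ty": 0,"tz": 0,"roll": 0},
  {"hand": 100,"tx": 0,"ty": 0,"tz": 0,"roll": 0},
  {"hand": 100,"tx": 0,"ty": 0,"tz": 0,"roll": 0},
  {"hand": 100,"tx": 0,"ty": 0,"tz": 0,"roll": 0},
  {"hand": 100,"tx": 0,"ty": 0,"tz": 0,"roll": 0},
  {"hand": 100,"tx": 0,"ty": 0,"tz": 0,"roll": 0},
  {"hand": 100,"tx": 0,"ty": 0,"tz": 0,"roll": 0},
  {"hand": 100,"tx": 0,"ty": 0,"tz": 0,"roll": 0},
])

```text
time_s: 28.6
tool_pos: [0.4622, 0.1578, 0.056]
ee_rot: [-0.094, 0.996, 0.0, -0.0]
ft_force: [-4.0, -0.2, 13.0]
finger_gap: 0.0852
grip_force: 5.9
```

```bash
python3 - <<'E'
from h import *
t=cam('top');w=cam('wrist');s=cam('side')
f=lambda c,y0,y1,x0,x1:cv2.resize(c['pixels'][y0:y1,x0:x1,::-1],(400,290),interpolation=cv2.INTER_CUBIC)
cv2.imwrite('pics/f1.png',np.vstack([np.hstack([f(t,205,265,185,305),f(s,130,210,200,310)]),cv2.resize(w['pixels'][:,:,::-1],(800,300))]))
for _ in range(3):print(sensors.read_state()['ft_force'],sensors.read_state()['tool_pos'])
E
```

```text
[-3.37294435 -0.58542309 11.98381305] [0.46222458 0.15777215 0.05602367]
[-3.37294435 -0.58542309 11.98381305] [0.46222458 0.15777215 0.05602367]
[-3.37294435 -0.58542309 11.98381305] [0.46222458 0.15777215 0.05602367]
```

View pics/f1.png

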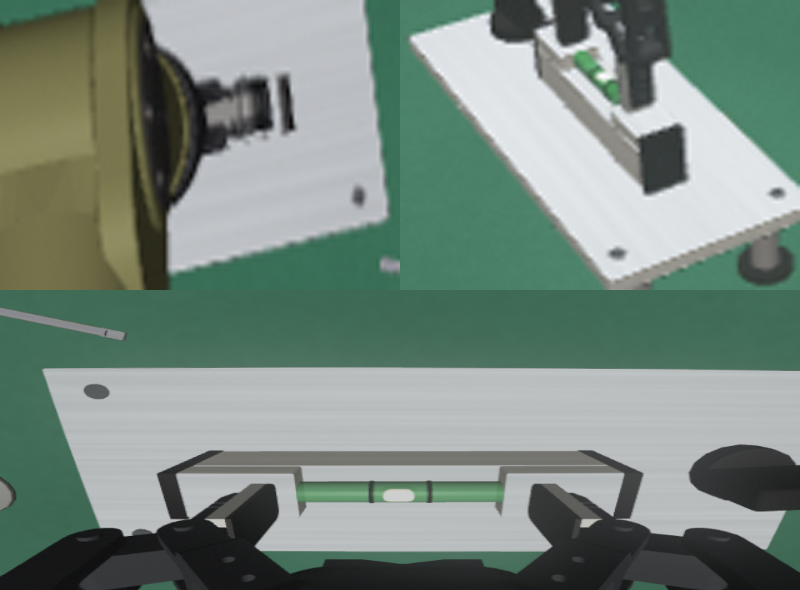

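Both fingers press on the end blocks with about 12 N, and the bubble at (398,495) is centred between rings at (372,492) and (429,492). A slight easing to about 10 N, then I hand in.

Call:
send_rows([
  {"hand": 100,"tx": 0,"ty": 0,"tz": -0.001,"roll": 0},
  {"hand": 100,"tx": 0,"ty": 0,"tz": 0,"roll": 0},
  {"hand": 100,"tx": 0,"ty": 0,"tz": 0,"roll": 0},
  {"hand": 100,"tx": 0,"ty": 0,"tz": 0,"roll": 0},
  {"hand": 100,"tx": 0,"ty": 0,"tz": 0,"roll": 0},
])

```text
time_s: 29.25
tool_pos: [0.4621, 0.1578, 0.056]
ee_rot: [-0.094, 0.996, 0.0, -0.0]
ft_force: [-3.4, -0.3, 9.8]
finger_gap: 0.0855
grip_force: 4.9
```

```bash
python3 -c "
from workcell import env
print(env.close_job())"
```

```text
the job is handed in; nothing more can be done
None
```

I handed the job in at 29 s: both flaps are folded out, the level lies lengthwise on the platform, and the bubble is centred between the rings under a steady press of about 10 N. Two slips on the way: a first grasp closed on top of the level (about 12 N), and the press peaked at 22 N before I eased it.

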